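# Re-rack the tools in reverse order for reassembly

### The job

The four tools in the old steel rack lie from left to right in the order in which they were used to take a machine apart. To have them ready for putting it together again, lay them one by one in the empty blue rack in the reverse order: the leftmost goes into the rightmost lane, the next into the lane beside it, and so on. Each tool shall lie flat along its own lane, in the gaps between the teeth and about centred lengthwise (either end may point to you); set the tools down, do not drop or throw them.

Things in the scene. Friction and masses are not known exactly. Their poses are not given: they have to be found in the camera images.
- screwdriver_red: Red-handled slotted screwdriver lying flat, 197 mm long. Origin: mid-length and mid-width, on its underside; y along its length, z up. The round red handle, 26 wide and 26 high, spans y = +10 to +98 (grip it there, between the teeth, e.g. at y = +32); the thin 6 mm blade runs from y = +10 to -98. 0.09 kg.
- screwdriver_green: Green-handled slotted screwdriver lying flat, 172 mm long. Origin: mid-length and mid-width, on its underside; y along its length, z up. The round green handle, 24 wide and 24 high, spans y = -2 to +86 (grip it there, e.g. at y = +32); the thin 6 mm blade runs from y = -2 to -86. 0.09 kg.
- ratchet: Ratchet handle lying flat, 175 mm long, bright head and black grip. Origin: mid-length and mid-width, on its underside; y along its length, z up. The round black grip, 21 thick, spans y = -88 to +2, its axis 10 above the underside; a 12 mm shank to y = +58; the round head, 32 across and 24 high, is centred at y = +72. It balances near y = 0; grip the black part, e.g. at y = -14. 0.3 kg.
- marker_red: Paint marker lying flat, white barrel and red cap, 132 mm long, 17 wide, 16 high. Origin: mid-length and mid-width, on its underside; y along its length, z up. Grip it across the middle. 0.02 kg.
- old_rack: Dark steel carrier, 210 (x) by 328 (y) mm, fixed, left or right on the bench; holds four grey lane trays side by side, centred at y = +117, +39, -39, -117 in its frame. Lane floors 16 above the bench. Origin: centre of its underside, on the bench; own x along the lanes, away from the robot; own y to the robot's left.
- new_rack: Empty rack, fixed: blue board 200 (x) by 322 (y) mm, 16 thick. Origin: centre of its underside, on the bench; x along the lanes, away from the robot, y to its left. Four lanes, centred at y = +117, +39, -39, -117; floor z = 16. Two rows of wooden teeth at x = -58 and +58 (12 thick), 16 above the floor, leave a 44 wide gap at each lane; nothing stands up between the rows.
- lane_red: Grey lane tray, 200 (x) by 76 (y) mm, fixed in the old rack, with a red tab 30 x 50 at its near end. The red screwdriver starts in it; the tab still marks its old place afterwards. Origin: centre of underside, 4 above the bench; x along the lane, away from the robot. Floor z = 12; teeth 16 above it at x = -58 and +58 (12 thick) leave a 44 wide gap, none between the rows.
- lane_green: Grey lane tray, 200 (x) by 76 (y) mm, fixed in the old rack, with a green tab 30 x 50 at its near end. The green screwdriver starts in it; the tab still marks its old place afterwards. Origin: centre of underside, 4 above the bench; x along the lane, away from the robot. Floor z = 12; teeth 16 above it at x = -58 and +58 (12 thick) leave a 44 wide gap, none between the rows.
- lane_black: Grey lane tray, 200 (x) by 76 (y) mm, fixed in the old rack, with a black tab 30 x 50 at its near end. The ratchet starts in it; the tab still marks its old place afterwards. Origin: centre of underside, 4 above the bench; x along the lane, away from the robot. Floor z = 12; teeth 16 above it at x = -58 and +58 (12 thick) leave a 44 wide gap, none between the rows.
- lane_white: Grey lane tray, 200 (x) by 76 (y) mm, fixed in the old rack, with a white tab 30 x 50 at its near end. The paint marker starts in it; the tab still marks its old place afterwards. Origin: centre of underside, 4 above the bench; x along the lane, away from the robot. Floor z = 12; teeth 16 above it at x = -58 and +58 (12 thick) leave a 44 wide gap, none between the rows.
Things that resemble listed ones, but are neither listed nor needed, are in the scene too. What is shaped like the screwdriver_green but orange is not meant.

How it is judged (in metres and radians):
At the end, for the whole second after the job is handed in: Each tool rests released in the blue rack, in the lane that mirrors its old one: origin within 20 mm of the lane centre line, 30 mm of mid-length and under 18 mm above the lane floor; level within 0.1 rad and along the lane within 0.2 rad, either way round (((y of lane_red in the frame of old_rack between 0.097 and 0.137 m and y of screwdriver_red in the frame of new_rack between -0.137 and -0.097 m) or (y of lane_red in the frame of old_rack between 0.019 and 0.059 m and y of screwdriver_red in the frame of new_rack between -0.059 and -0.019 m) or (y of lane_red in the frame of old_rack between -0.059 and -0.019 m and y of screwdriver_red in the frame of new_rack between 0.019 and 0.059 m) or (y of lane_red in the frame of old_rack between -0.137 and -0.097 m and y of screwdriver_red in the frame of new_rack between 0.097 and 0.137 m)) and x of screwdriver_red in the frame of new_rack between -0.03 and 0.03 m and angle between screwdriver_red's own y axis and vertical between 1.471 and 1.671 rad and z of each of screwdriver_red, screwdriver_green, ratchet, marker_red in the frame of new_rack below 0.034 m and angle between the y axis of each of screwdriver_red, screwdriver_green, ratchet, marker_red and the x axis of new_rack, either way round below 0.2 rad and linear speed of each of screwdriver_red, screwdriver_green, ratchet, marker_red below 0.02 m/s and angular speed of each of screwdriver_red, screwdriver_green, ratchet, marker_red below 0.2 rad/s and ((y of lane_green in the frame of old_rack between 0.097 and 0.137 m and y of screwdriver_green in the frame of new_rack between -0.137 and -0.097 m) or (y of lane_green in the frame of old_rack between 0.019 and 0.059 m and y of screwdriver_green in the frame of new_rack between -0.059 and -0.019 m) or (y of lane_green in the frame of old_rack between -0.059 and -0.019 m and y of screwdriver_green in the frame of new_rack between 0.019 and 0.059 m) or (y of lane_green in the frame of old_rack between -0.137 and -0.097 m and y of screwdriver_green in the frame of new_rack between 0.097 and 0.137 m)) and x of screwdriver_green in the frame of new_rack between -0.03 and 0.03 m and angle between screwdriver_green's own y axis and vertical between 1.471 and 1.671 rad and ((y of lane_black in the frame of old_rack between 0.097 and 0.137 m and y of ratchet in the frame of new_rack between -0.137 and -0.097 m) or (y of lane_black in the frame of old_rack between 0.019 and 0.059 m and y of ratchet in the frame of new_rack between -0.059 and -0.019 m) or (y of lane_black in the frame of old_rack between -0.059 and -0.019 m and y of ratchet in the frame of new_rack between 0.019 and 0.059 m) or (y of lane_black in the frame of old_rack between -0.137 and -0.097 m and y of ratchet in the frame of new_rack between 0.097 and 0.137 m)) and x of ratchet in the frame of new_rack between -0.03 and 0.03 m and angle between ratchet's own y axis and vertical between 1.471 and 1.671 rad and ((y of lane_white in the frame of old_rack between 0.097 and 0.137 m and y of marker_red in the frame of new_rack between -0.137 and -0.097 m) or (y of lane_white in the frame of old_rack between 0.019 and 0.059 m and y of marker_red in the frame of new_rack between -0.059 and -0.019 m) or (y of lane_white in the frame of old_rack between -0.059 and -0.019 m and y of marker_red in the frame of new_rack between 0.019 and 0.059 m) or (y of lane_white in the frame of old_rack between -0.137 and -0.097 m and y of marker_red in the frame of new_rack between 0.097 and 0.137 m)) and x of marker_red in the frame of new_rack between -0.03 and 0.03 m and angle between marker_red's own y axis and vertical between 1.471 and 1.671 rad); the robot touches nothing.
It fails at once if the red screwdriver was dropped or thrown (faster than 0.9 m/s while not held: a fall of over 4 cm) (linear speed of screwdriver_red above 0.9 m/s and contact force between the fingers and screwdriver_red below 0.05 N).
It fails at once if the green screwdriver was dropped or thrown (faster than 0.9 m/s while not held: a fall of over 4 cm) (linear speed of screwdriver_green above 0.9 m/s and contact force between the fingers and screwdriver_green below 0.05 N).
It fails at once if the ratchet was dropped or thrown (faster than 0.9 m/s while not held: a fall of over 4 cm) (linear speed of ratchet above 0.9 m/s and contact force between the fingers and ratchet below 0.05 N).
It fails at once if the paint marker was dropped or thrown (faster than 0.9 m/s while not held: a fall of over 4 cm) (linear speed of marker_red above 0.9 m/s and contact force between the fingers and marker_red below 0.05 N).
It also fails if it takes over 99 s, if anything falls off the work surface, if the arm or the gripper's body presses on something with over 40 N, if the wrist force passes 120 N, or if a joint passes its speed limit or range.

### The arm

A 6-joint arm with a two-finger parallel gripper is mounted at the origin on a cart in front of the work surface, level with it; the furniture and walls round the work are solid. World frame = base frame: x ahead of the robot, y to its left, z up, the work surface at z = 0. Lengths are in mm, angles in rad, forces in N, time in s.
With the tool pointing down it reaches from about 350 to 875 mm from the base axis. Payload 4.2 kg.
Tool frame: the origin (TCP) lies between the finger pads; the fingertips stand 14 mm ahead of it and the grasp point (between the pads) lies 5 mm behind it; z points along the fingers, y is the line along which they close (so a half turn about z gives the same grasp; the last joint's range is limited). The gripper opens to 85 mm and grips with 20 to 120 N. Pads are 22 mm wide; open, the fingers measure 114 mm over their backs; the gripper's body (76 mm by 85 mm) begins 54 mm behind the grasp point. The pads swing forward as they close: fully open they stand 13 mm farther back than shut.
Start: joints at [-1.081, 0.385, 0.008, 0, -1.194, -0.259], TCP at [142.99, -608.402, 245.312] pointing down, gripper open.
Joint ranges: [-3.14, 3.14], [-1.21, 2.06], [-1.07, 1.41], [-3.16, 2.05], [-2.99, -0.16], [-3.1, 3.1]. Speed limits (rad/s): [2.79, 2.79, 3.14, 3.14, 3.14, 3.14].

### API

Orientations are given as a unit quaternion [x, y, z, w].
In Python, from bench import * gives the robot as it stands.
- The arm moves only by the tool carry_out, never from a script. Its argument "motion" is a list of rows, each a list of 7 numbers: the turn, a rotation vector about the tool's x, y, z in rad, then the shift along the tool's x, y, z in mm, then the opening, from -1 (shut) to 1 (fully open), so that 0 is half open. A call has 1 to 5 rows; each row is the pose to reach, as a shift and turn from the pose commanded when the call began, along the tool's axes at that moment; what a row does not reach only later rows make up. A row lasts 1/8 s, in which the tool goes at most 62.5 mm and 10.7 degrees, less where a joint would pass 70% of its speed; a pose out of reach is approached as far as the arm can. A call with a gripper value outside its range is refused whole. The fingers move at their own pace and stop on an object; the grip force is fixed at half the most. Time passes only in rows, so rows that repeat a pose let the fingers close. It gives the time, the measured TCP pose, the force, the opening and the grip force at its end, in the units of the state.
- read_state(): the state, without advancing time (a new reading comes with each control period).
- get_image(name): name is "scene" or "top"; returns a dict with "color" (400x640x3 uint8, blue, green, red), "mtx" (3x3 intrinsics, pixels), "position" and "orientation" of the camera in the world. Camera axes: x right, y down, z forward; pixel columns grow to the right and rows downward; lengths in mm; the calibration is good to about 2 mm. A picture is of the moment at which its call begins. There is no depth.
- job_done(): hands the job in; it is judged then, once.
The state is a dict: "clock": time; "joints": joint angles; "joint_vel": joint speeds; "joint_efforts": joint torques, N m; "position": TCP position; "ee_rot": TCP orientation; "contact_force": force on the tool from outside, world axes, zero at the start; "wrist_torque": the same for the moment, N m; "gripper_width": finger opening in mm; "grasp_force": force on a finger pad.
Only numpy, scipy, OpenCV 4.12 (cv2) and the standard library are available. Lean on these libraries where they do the work, as an engineer would, in place of code of your own. Each camera call takes 0.05 s, during which the arm holds its last target. There are 200 camera calls.

## Working session

There is one attempt and no reset: what is moved stays moved. The work goes in short steps, Python scripts to look and compute and a tool call to move; the robot and the scene stay as the last step left them, time stands still between calls to the robot, and variables do not carry over. Pictures are saved under pics/ and viewed, at most 14 in all, crops included, and the job is handed in when it is done.

Besides the shell and the picture viewer there is one more tool, called after "Emit:" as a command line: name --pt "numbers of a row" for each row, then --argument value for the rest. carry_out: Moves the arm, as the interface text tells. Its arguments: {"type":"object","properties":{"motion":{"type":"array"}},"required":["motion"]}

```bash
mkdir -p pics
python3 - <<'E'
from bench import *
import cv2
s=read_state();print({k:s[k] for k in('clock','position','ee_rot','gripper_width')})
for n in('scene','top'):
    d=get_image(n);cv2.imwrite(f'pics/{n}0.png',d['color']);print(n,d['mtx'],d['position'],d['orientation'])
E
```

```text
{'clock': 0.0, 'position': array([ 142.87167023, -607.87221241,  244.20359978]), 'ee_rot': array([-1.15053768e-01,  9.93358647e-01,  1.09450109e-03, -1.75623533e-04]), 'gripper_width': 85.19483734832897}
scene [[512.28896704   0.         320.4126975 ]
 [  0.         512.28896704 198.91651343]
 [  0.           0.           1.        ]] [-920.94290927 1551.18182781  888.16062053] [-0.33693928  0.76519864 -0.50737082  0.20860923]
top [[400.46856935   0.         321.49303094]
 [  0.         400.46856935 203.45178002]
 [  0.           0.           1.        ]] [ -93.6696901   238.29942668 1315.61787281] [-0.66275268  0.72017711 -0.1486766   0.14141809]
```

View pics/top0.png

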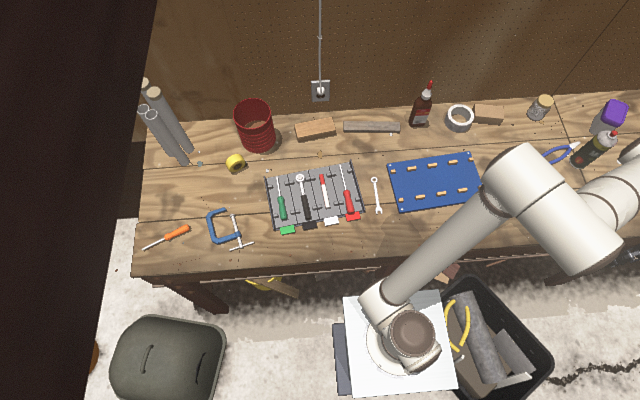

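View pics/scene0.png

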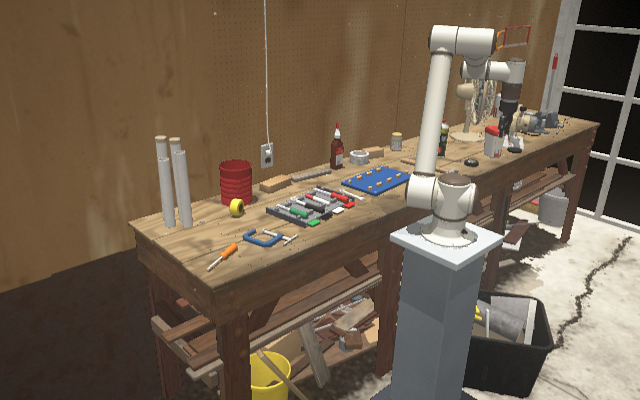

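The top view shows the old rack at about (315,195), holding from left to right green (281,205), ratchet (304,200), marker (325,195) and red (347,195). The empty blue rack is at (435,182). The orange screwdriver at (165,238) is the decoy.

Run:
```python
import cv2
c=cv2.imread('pics/top0.png')
cv2.imwrite('pics/c1.png',cv2.resize(c[150:240,260:370],None,fx=6.5,fy=6.5,interpolation=cv2.INTER_CUBIC))
cv2.imwrite('pics/c2.png',cv2.resize(c[145:220,380:490],None,fx=6.5,fy=6.5,interpolation=cv2.INTER_CUBIC))
```

```text
(no output)
```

View pics/c1.png

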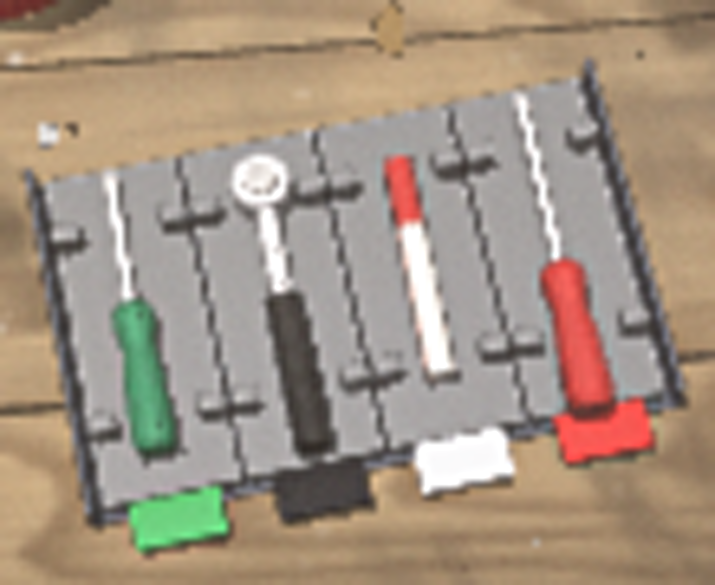

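View pics/c2.png

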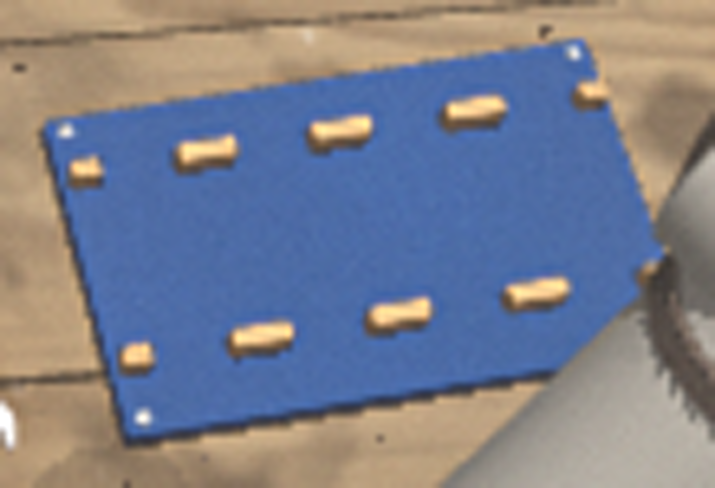

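The crop confirms the order: green, ratchet, marker and red from left to right, over the green, black, white and red tabs. All the handles point to the robot and the ratchet head points away. The tool ends and the blue rack's corners and teeth read well, so I compute the poses next.

```bash
cat > h.py <<'E'
import numpy as np,cv2
from scipy.spatial.transform import Rotation as R
from scipy.optimize import least_squares
K=np.array([[400.46856935,0,321.49303094],[0,400.46856935,203.45178002],[0,0,1]])
P=np.array([-93.6696901,238.29942668,1315.61787281]);Q=R.from_quat([-0.66275268,0.72017711,-0.1486766,0.14141809])
def crop(p,o,f=6.5): return (np.array(p,float)+.5)/f-.5+np.array(o)
def at(uv,z):
    d=Q.apply(np.linalg.solve(K,[uv[0],uv[1],1])); return P+d*(z-P[2])/d[2]
def proj(X):
    c=Q.inv().apply(np.atleast_2d(X)-P)@K.T; return c[:,:2]/c[:,2:]
def fit(model,pix,x0):
    model=np.array(model,float)
    def W(p): return R.from_euler('z',p[2]).apply(model)+[p[0],p[1],0]
    r=least_squares(lambda p:(proj(W(p))-pix).ravel(),x0,x_scale=[1,1,.01]); return r
E
python3 - <<'E'
from h import *
o1=(260,150);o2=(380,145)
for n,a,b,za,zb in [('green',(110,175),(157,450),29,28),('ratchet',(261,182),(317,450),38,26),('marker',(399,158),(441,375),25,25),('red',(520,95),(590,410),30,29)]:
    A=at(crop(a,o1),za);B=at(crop(b,o1),zb);d=A-B
    print(n,A.round(),B.round(),'len',np.hypot(*d[:2]).round(1),'mid',((A+B)/2).round(1),'yaw',np.arctan2(d[1],d[0]).round(3))
m=[(100,161,16),(100,-161,16),(-100,161,16)]+[(58,y,32) for y in(78,0,-78)]+[(-58,y,32) for y in(78,0,-78)]
px=np.array([crop(p,o2) for p in[(45,122),(583,40),(126,436),(206,148),(340,128),(475,107),(262,333),(400,309),(537,287)]])
r=fit(m,px,[500,0,0]);print(r.x,r.fun.reshape(-1,2).round(1).tolist())
m=[(x,y,32) for x in(58,-58) for y in(78,0,-78)]
px=np.array([crop(p,o1) for p in[(193,212),(327,186),(463,160),(230,402),(372,372),(512,343)]])
r=fit(m,px,[500,400,0]);print(r.x,r.fun.reshape(-1,2).round(1).tolist())
E
```

```text
green [589. 354.  29.] [423. 335.  28.] len 167.2 mid [506.2 344.9  28.5] yaw 0.113
ratchet [573. 271.  38.] [417. 251.  26.] len 157.6 mid [494.9 260.7  32. ] yaw 0.126
marker [588. 193.  25.] [455. 181.  25.] len 134.0 mid [521.6 187.1  25. ] yaw 0.089
red [620. 122.  30.] [426. 104.  29.] len 194.5 mid [523.  112.9  29.5] yaw 0.094
[ 5.32483819e+02 -2.19145263e+02  8.51962772e-02] [[-0.7, -0.4], [0.3, -0.6], [-0.1, 0.5], [0.1, -0.1], [0.2, -0.2], [0.1, -0.1], [-0.2, 0.0], [0.0, 0.3], [0.2, 0.3]]
[5.13615605e+02 2.26089843e+02 1.34915094e-01] [[-0.5, 0.1], [0.1, -0.1], [0.3, -0.3], [-0.1, 0.0], [-0.0, 0.1], [0.2, 0.2]]
```

```bash
cat >> h.py <<'E'
def plan(wps,start=None):
    "wps: (x,y,z,lane yaw); prints shift and turn for each, from the previous one"
    from bench import read_state
    s=read_state();p=np.array(s['position']);q=R.from_quat(s['ee_rot'])
    print('t',round(s['clock'],2),'pos',p.round(1),'F',np.round(s['contact_force'],1),'w',round(s['gripper_width'],1),'g',round(float(s['grasp_force']),1),'j',np.round(s['joints'],2))
    for w in wps:
        # tool x = minus lane x, z down
        c,sn=np.cos(w[3]),np.sin(w[3])
        q2=R.from_matrix(np.array([[-c,-sn,0],[-sn,c,0],[0,0,-1.]]))
        t=np.array(w[:3],float);print(w,'turn',(q.inv()*q2).as_rotvec().round(3),'shift',q.inv().apply(t-p).round(1));p,q=t,q2
def lane(y,x=0):
    return np.r_[532.5,-219.1]+R.from_euler('z',.0852).as_matrix()[:2,:2]@[x,y]
E
python3 - <<'E'
from h import *
plan([(450,-220,180,.1),(495,110.2,180,.1),(495,110.2,70,.1),(495,110.2,34,.1)])
for y in(117,39,-39,-117):print(y,lane(y).round(1))
E
```

```text
t 0.1 pos [ 142.9 -607.9  244.3] F [-0.1 -0.9  0. ] w 85.9 g 0.0 j [-1.08  0.39  0.01 -0.   -1.19 -0.26]
(450, -220, 180, 0.1) turn [ 0.002 -0.     0.131] shift [-387.7  307.4   64.9]
(495, 110.2, 180, 0.1) turn [0. 0. 0.] shift [-77.7 324.1   0. ]
(495, 110.2, 70, 0.1) turn [0. 0. 0.] shift [  0.   0. 110.]
(495, 110.2, 34, 0.1) turn [0. 0. 0.] shift [ 0.  0. 36.]
117 [ 522.5 -102.5]
39 [ 529.2 -180.2]
-39 [ 535.8 -258. ]
-117 [ 542.5 -335.7]
```

Emit:
carry_out --pt "0 0 0.131 -242 192 40 0.2" --pt "0 0 0.131 -242 192 40 0.2" --pt "0 0 0.131 -242 192 40 0.2" --pt "0 0 0.131 -242 192 40 0.2" --pt "0 0 0.131 -242 192 40 0.2"

```text
clock: 0.72
position: [335.4, -364.3, 204.9]
ee_rot: [-0.05, 0.999, 0.0, -0.0]
contact_force: [0.5, -0.5, -0.8]
gripper_width: 50.8
grasp_force: 0.0
```

Run:
```python
from h import *
plan([(480,-50,180,.1),(495,110.2,180,.1),(495,110.2,70,.1),(495,110.2,34,.1)])
```

```text
t 0.72 pos [ 335.4 -364.3  204.9] F [ 0.5 -0.5 -0.8] w 50.8 g 0.0 j [-0.5   0.2  -0.36 -0.   -1.01 -0.97]
(480, -50, 180, 0.1) turn [ 0. -0. -0.] shift [-175.1  298.4   24.9]
(495, 110.2, 180, 0.1) turn [0. 0. 0.] shift [-30.9 157.9   0. ]
(495, 110.2, 70, 0.1) turn [0. 0. 0.] shift [  0.   0. 110.]
(495, 110.2, 34, 0.1) turn [0. 0. 0.] shift [ 0.  0. 36.]
```

Emit:
carry_out --pt "0 0 0 -150 258 25 0.2" --pt "0 0 0 -150 258 25 0.2" --pt "0 0 0 -150 258 25 0.2" --pt "0 0 0 -150 258 25 0.2" --pt "0 0 0 -150 258 25 0.2"

```text
clock: 1.35
position: [458.6, -92.2, 180.1]
ee_rot: [-0.051, 0.999, 0.0, -0.0]
contact_force: [0.1, -1.6, -0.7]
gripper_width: 51.5
grasp_force: 0.0
```

Emit:
carry_out --pt "0 0 0 -56 198 0 0.2" --pt "0 0 0 -56 198 0 0.2" --pt "0 0 0 -56 198 0 0.2" --pt "0 0 0 -56 198 80 0.2" --pt "0 0 0 -56 198 80 0.2"

```text
clock: 1.98
position: [492.0, 108.6, 96.9]
ee_rot: [-0.051, 0.999, -0.001, -0.003]
contact_force: [0.5, 0.4, -0.0]
gripper_width: 51.4
grasp_force: 0.0
```

Run:
```python
from h import *
from bench import *
plan([(495,110.2,70,.1),(495,110.2,34,.1)])
d=get_image('top')['color'];e=get_image('scene')['color']
a=cv2.resize(d[130:250,250:400],(400,320),interpolation=cv2.INTER_CUBIC);b=cv2.resize(e[150:250,255:380],(400,320),interpolation=cv2.INTER_CUBIC)
cv2.imwrite('pics/a1.png',np.hstack([a,b]))
```

```text
t 1.98 pos [492.  108.6  96.9] F [ 0.5  0.4 -0. ] w 51.4 g 0.0 j [ 0.54  0.35 -0.48 -0.   -0.75 -2.01]
(495, 110.2, 70, 0.1) turn [-0.002 -0.006  0.001] shift [-3.3  1.3 26.9]
(495, 110.2, 34, 0.1) turn [0. 0. 0.] shift [ 0.  0. 36.]
```

View pics/a1.png

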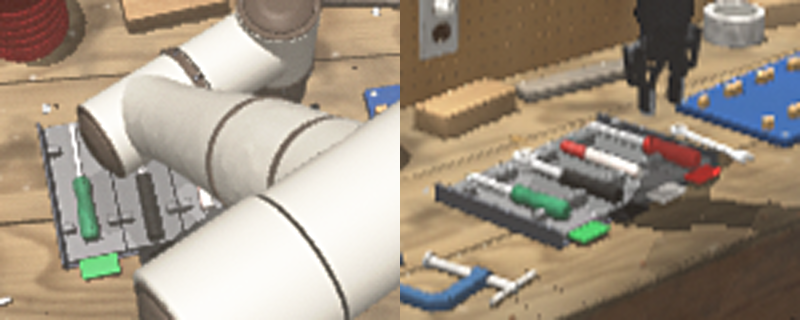

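The arm covers the rack in the top view. The side view shows the open gripper above the red handle, in line with it, so I go down.

Emit:
carry_out --pt "0.002 0.006 0 -3 1 25 0.2" --pt "0.002 0.006 0 -3 1 45 0.2" --pt "0.002 0.006 0 -3 1 57 0.2" --pt "0.002 0.006 0 -3 1 61 0.2" --pt "0.002 0.006 0 -3 1 61 0.2"

```text
clock: 2.7
position: [497.5, 109.5, 39.8]
ee_rot: [-0.05, 0.999, -0.001, -0.003]
contact_force: [0.7, 0.5, -0.3]
gripper_width: 51.0
grasp_force: 0.0
```

Emit:
carry_out --pt "0 0 0 0 0 0 -1" --pt "0 0 0 0 0 0 -1" --pt "0 0 0 0 0 0 -1" --pt "0 0 0 0 0 0 -1" --pt "0 0 0 0 0 0 -1"

```text
clock: 3.32
position: [497.6, 109.6, 40.3]
ee_rot: [-0.05, 0.999, -0.001, -0.002]
contact_force: [-0.4, -0.0, 6.1]
gripper_width: 22.8
grasp_force: 58.9
```

Run:
```python
from h import *
x,y=lane(117,-28)
plan([(495,110,120,.1),(x,y,120,.085),(x,y,50,.085),(x,y,34,.085)])
```

```text
t 3.33 pos [497.6 109.6  40.3] F [-0.4 -0.   6.1] w 22.8 g 58.9 j [ 0.54  0.45 -0.52 -0.   -0.61 -2.01]
(495, 110, 120, 0.1) turn [-0.002 -0.005  0.   ] shift [  2.9   0.5 -79.7]
(np.float64(494.6452208914846), np.float64(-104.90711187361313), 120, 0.085) turn [0.    0.    0.015] shift [  21.8 -213.8    0. ]
(np.float64(494.6452208914846), np.float64(-104.90711187361313), 50, 0.085) turn [0. 0. 0.] shift [ 0.  0. 70.]
(np.float64(494.6452208914846), np.float64(-104.90711187361313), 34, 0.085) turn [0. 0. 0.] shift [ 0.  0. 16.]
```

The grip sits a little high, with width 22.8 against 26, so I regrasp 6 mm lower.

Emit:
carry_out --pt "0 0 0 0 0 0 0.2" --pt "0 0 0 0 0 0 0.2" --pt "0 0 0 0 0 4 0.2" --pt "0 0 0 0 0 7 0.2" --pt "0 0 0 0 0 7 0.2"

```text
clock: 3.95
position: [496.8, 109.2, 31.8]
ee_rot: [-0.05, 0.999, -0.001, -0.003]
contact_force: [-0.6, 0.1, -0.2]
gripper_width: 51.2
grasp_force: 0.0
```

Emit:
carry_out --pt "0 0 0 0 0 0 -1" --pt "0 0 0 0 0 0 -1" --pt "0 0 0 0 0 0 -1" --pt "0 0 0 0 0 0 -1" --pt "0 0 0 0 0 0 -1"

```text
clock: 4.58
position: [497.3, 109.5, 32.6]
ee_rot: [-0.05, 0.999, -0.001, -0.003]
contact_force: [-0.2, 0.4, 3.9]
gripper_width: 23.1
grasp_force: 59.1
```

Run:
```python
from h import *
x,y=lane(117,-26)
plan([(497.5,110,110,.1),(x,y,110,.085),(x,y,50,.085),(x,y,34,.085)])
```

```text
t 4.58 pos [497.3 109.5  32.6] F [-0.2  0.4  3.9] w 23.1 g 59.1 j [ 0.54  0.46 -0.52 -0.   -0.6  -2.01]
(497.5, 110, 110, 0.1) turn [-0.002 -0.005 -0.   ] shift [  0.1   0.3 -77.4]
(np.float64(496.63796624156066), np.float64(-104.73691795553707), 110, 0.085) turn [0.    0.    0.015] shift [  22.3 -213.6    0. ]
(np.float64(496.63796624156066), np.float64(-104.73691795553707), 50, 0.085) turn [0. 0. 0.] shift [ 0.  0. 60.]
(np.float64(496.63796624156066), np.float64(-104.73691795553707), 34, 0.085) turn [0. 0. 0.] shift [ 0.  0. 16.]
```

Emit:
carry_out --pt "0 0 0 0 0 -10 -1" --pt "0 0 0 0 0 -30 -1" --pt "0 0 0 0 0 -60 -1" --pt "0 0 0 0 0 -77 -1" --pt "0 0 0 0 0 -77 -1"

```text
clock: 5.2
position: [498.1, 110.0, 110.7]
ee_rot: [-0.05, 0.999, -0.0, -0.001]
contact_force: [-0.1, -0.2, -1.1]
gripper_width: 23.5
grasp_force: 58.8
```

Emit:
carry_out --pt "0 0 0 3 -30 0 -1" --pt "0 0 0.015 9 -85 0 -1" --pt "0 0 0.015 15 -140 0 -1" --pt "0 0 0.015 20 -190 0 -1" --pt "0 0 0.015 22 -213 0 -1"

```text
clock: 5.82
position: [495.5, -106.8, 108.6]
ee_rot: [-0.041, 0.999, -0.001, -0.004]
contact_force: [0.5, -0.1, -0.8]
gripper_width: 23.7
grasp_force: 58.9
```

Run:
```python
from h import *
from bench import *
x,y=lane(117,-26)
plan([(x,y,50,.085),(x,y,33,.085)])
d=get_image('top')['color'];e=get_image('scene')['color']
a=cv2.resize(d[130:250,300:450],(400,320),interpolation=cv2.INTER_CUBIC);b=cv2.resize(e[130:230,300:425],(400,320),interpolation=cv2.INTER_CUBIC)
cv2.imwrite('pics/a2.png',np.hstack([a,b]))
```

```text
t 5.83 pos [ 495.5 -106.8  108.6] F [ 0.5 -0.1 -0.8] w 23.7 g 58.9 j [ 0.11  0.34 -0.46  0.   -0.78 -1.6 ]
(np.float64(496.63796624156066), np.float64(-104.73691795553707), 50, 0.085) turn [-0.002 -0.009 -0.003] shift [-1.8  2.1 58.6]
(np.float64(496.63796624156066), np.float64(-104.73691795553707), 33, 0.085) turn [0. 0. 0.] shift [ 0.  0. 17.]
```

View pics/a2.png

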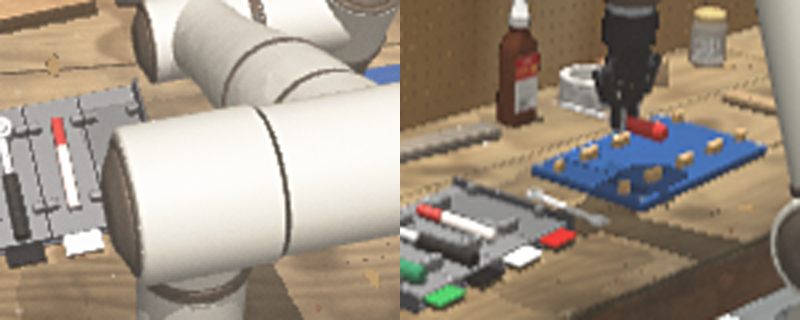

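The red screwdriver hangs level over the leftmost blue lane.

Emit:
carry_out --pt "0 0.005 0 -1 2 25 -1" --pt "0 0.005 0 -1 2 50 -1" --pt "0 0.005 0 -1 2 65 -1" --pt "0 0.005 0 -1 2 73 -1" --pt "0 0.005 0 -1 2 75 -1"

```text
clock: 6.55
position: [497.3, -102.4, 34.6]
ee_rot: [-0.043, 0.999, -0.001, -0.006]
contact_force: [-0.5, -0.8, -1.3]
gripper_width: 23.2
grasp_force: 58.9
```

Run:
```python
from h import *
x,y=lane(117,-26)
plan([(x,y,33,.085)])
```

```text
t 6.55 pos [ 497.3 -102.4   34.6] F [-0.5 -0.8 -1.3] w 23.2 g 58.9 j [ 0.12  0.46 -0.52  0.   -0.6  -1.61]
(np.float64(496.63796624156066), np.float64(-104.73691795553707), 33, 0.085) turn [-0.002 -0.011  0.   ] shift [ 0.8 -2.2  1.6]
```

Emit:
carry_out --pt "0 -0.008 0 1 -2 2 -1" --pt "0 -0.008 0 1 -2 2 -1" --pt "0 -0.008 0 1 -2 2 0.3" --pt "0 -0.008 0 1 -2 2 0.3" --pt "0 -0.008 0 1 -2 2 0.3"

```text
clock: 7.18
position: [496.5, -104.7, 33.1]
ee_rot: [-0.042, 0.999, -0.001, -0.001]
contact_force: [-0.1, -0.3, 0.4]
gripper_width: 55.9
grasp_force: 0.0
```

Emit:
carry_out --pt "0 0 0 0 0 0 0.3" --pt "0 0 0 0 0 -20 0.3" --pt "0 0 0 0 0 -60 0.3" --pt "0 0 0 0 0 -100 0.3" --pt "0 0 0 0 0 -100 0.2"

```text
clock: 7.8
position: [498.9, -104.4, 136.2]
ee_rot: [-0.043, 0.999, -0.001, 0.002]
contact_force: [0.4, 0.6, -0.1]
gripper_width: 51.4
grasp_force: 0.0
```

Run:
```python
from h import *
plan([(521,187,110,.1),(521,187,31,.1)])
```

```text
t 7.8 pos [ 498.9 -104.4  136.2] F [ 0.4  0.6 -0.1] w 51.4 g 0.0 j [ 0.11  0.3  -0.43  0.   -0.84 -1.6 ]
(521, 187, 110, 0.1) turn [-0.003  0.005 -0.015] shift [-46.8 288.5  25.7]
(521, 187, 31, 0.1) turn [0. 0. 0.] shift [ 0.  0. 79.]
```

Emit:
carry_out --pt "0 0 -0.015 -46 288 15 0.2" --pt "0 0 -0.015 -46 288 15 0.2" --pt "0 0 -0.015 -46 288 15 0.2" --pt "0 0 -0.015 -46 288 15 0.2" --pt "0 0 -0.015 -46 288 15 0.2"

```text
clock: 8.43
position: [517.4, 188.7, 115.9]
ee_rot: [-0.051, 0.999, -0.001, -0.002]
contact_force: [-0.1, -1.3, 0.9]
gripper_width: 51.1
grasp_force: 0.0
```

Emit:
carry_out --pt "0 0 0 0 0 20 0.2" --pt "0 0 0 0 0 50 0.2" --pt "0 0 0 0 0 50 0.2" --pt "0 0 0 0 0 50 0.2" --pt "0 0 0 0 0 50 0.2"

```text
clock: 9.05
position: [518.6, 186.5, 68.3]
ee_rot: [-0.05, 0.999, -0.001, -0.0]
contact_force: [-0.8, 1.2, 0.2]
gripper_width: 51.4
grasp_force: 0.0
```

Run:
```python
from h import *
plan([(521,187,31,.1)])
from bench import *
d=get_image('top')['color'];e=get_image('scene')['color']
a=cv2.resize(d[130:250,270:420],(400,320),interpolation=cv2.INTER_CUBIC);b=cv2.resize(e[130:250,265:415],(400,320),interpolation=cv2.INTER_CUBIC)
cv2.imwrite('pics/a3.png',np.hstack([a,b]))
```

```text
t 9.05 pos [518.6 186.5  68.3] F [-0.8  1.2  0.2] w 51.4 g 0.0 j [ 0.64  0.46 -0.39  0.   -0.73 -2.11]
(521, 187, 31, 0.1) turn [-0.001 -0.001 -0.   ] shift [-2.5  0.3 37.3]
```

View pics/a3.png

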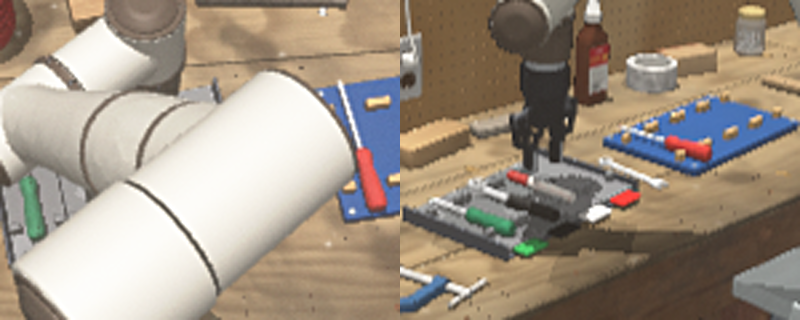

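The red screwdriver lies between the teeth in the leftmost blue lane. The gripper is above the marker, so I go down.

Emit:
carry_out --pt "0 0 0 -2 0 20 0.2" --pt "0 0 0 -2 0 30 0.2" --pt "0 0 0 -2 0 36 0.2" --pt "0 0 0 -2 0 36 0.2" --pt "0 0 0 -2 0 36 0.2"

```text
clock: 9.78
position: [520.1, 186.5, 31.6]
ee_rot: [-0.05, 0.999, -0.001, -0.001]
contact_force: [0.5, 0.4, -0.3]
gripper_width: 51.1
grasp_force: 0.0
```

Emit:
carry_out --pt "0 0 0 0 0 0 -1" --pt "0 0 0 0 0 0 -1" --pt "0 0 0 0 0 0 -1" --pt "0 0 0 0 0 0 -1" --pt "0 0 0 0 0 0 -1"

```text
clock: 10.4
position: [520.1, 186.5, 31.7]
ee_rot: [-0.05, 0.999, -0.001, -0.001]
contact_force: [-2.4, 0.0, 5.4]
gripper_width: 15.5
grasp_force: 61.5
```

Run:
```python
from h import *
x,y=lane(39)
plan([(521,187,110,.1),(x,y,110,.085),(x,y,33,.085)])
```

```text
t 10.4 pos [520.1 186.5  31.7] F [-2.4  0.   5.4] w 15.5 g 61.5 j [ 0.64  0.51 -0.42  0.   -0.65 -2.11]
(521, 187, 110, 0.1) turn [-0.002 -0.002  0.   ] shift [ -0.8   0.2 -78.3]
(np.float64(529.1812185975167), np.float64(-180.24146567351605), 110, 0.085) turn [0.    0.    0.015] shift [  28.5 -366.2    0. ]
(np.float64(529.1812185975167), np.float64(-180.24146567351605), 33, 0.085) turn [0. 0. 0.] shift [ 0.  0. 77.]
```

Emit:
carry_out --pt "0 0 0 0 0 -10 -1" --pt "0 0 0 0 0 -30 -1" --pt "0 0 0 0 0 -60 -1" --pt "0 0 0 0 0 -78 -1" --pt "0 0 0 0 0 -78 -1"

```text
clock: 11.02
position: [520.7, 186.9, 110.6]
ee_rot: [-0.05, 0.999, -0.0, -0.0]
contact_force: [0.5, -0.1, 0.3]
gripper_width: 15.4
grasp_force: 60.8
```

Emit:
carry_out --pt "0 0 0.015 3 -30 0 -1" --pt "0 0 0.015 7 -85 0 -1" --pt "0 0 0.015 11 -140 0 -1" --pt "0 0 0.015 16 -200 0 -1" --pt "0 0 0.015 20 -255 0 -1"

```text
clock: 11.65
position: [524.5, -71.1, 108.6]
ee_rot: [-0.042, 0.999, -0.001, -0.003]
contact_force: [1.2, 0.4, 0.0]
gripper_width: 15.0
grasp_force: 60.8
```

Run:
```python
from h import *
x,y=lane(39)
plan([(x,y,110,.085),(x,y,33,.085)])
```

```text
t 11.65 pos [524.5 -71.1 108.6] F [1.2 0.4 0. ] w 15.0 g 60.8 j [ 0.17  0.37 -0.4   0.   -0.8  -1.66]
(np.float64(529.1812185975167), np.float64(-180.24146567351605), 110, 0.085) turn [-0.002 -0.005 -0.   ] shift [   4.6 -109.1   -1.2]
(np.float64(529.1812185975167), np.float64(-180.24146567351605), 33, 0.085) turn [0. 0. 0.] shift [ 0.  0. 77.]
```

Emit:
carry_out --pt "0 0 0 2 -50 0 -1" --pt "0 0 0 5 -95 0 -1" --pt "0 0 0 5 -110 10 -1" --pt "0 0 0 5 -110 30 -1" --pt "0 0 0 5 -110 50 -1"

```text
clock: 12.28
position: [528.9, -179.0, 58.1]
ee_rot: [-0.042, 0.999, -0.001, -0.002]
contact_force: [0.3, 0.3, -0.1]
gripper_width: 15.3
grasp_force: 60.8
```

Run:
```python
from h import *
x,y=lane(39)
plan([(x,y,33,.085)])
```

```text
t 12.28 pos [ 528.9 -179.    58.1] F [ 0.3  0.3 -0.1] w 15.3 g 60.8 j [-0.04  0.48 -0.38  0.   -0.71 -1.45]
(np.float64(529.1812185975167), np.float64(-180.24146567351605), 33, 0.085) turn [-0.001 -0.005 -0.001] shift [-0.3 -1.2 25.1]
```

Emit:
carry_out --pt "0 -0.004 0 0 -1 12 -1" --pt "0 -0.004 0 0 -1 20 -1" --pt "0 -0.004 0 0 -1 24 -1" --pt "0 -0.004 0 0 -1 25 -1" --pt "0 -0.004 0 0 -1 25 -1"

```text
clock: 12.9
position: [530.1, -180.4, 35.4]
ee_rot: [-0.042, 0.999, -0.001, 0.001]
contact_force: [-0.3, -0.5, 0.4]
gripper_width: 15.5
grasp_force: 60.8
```

Emit:
carry_out --pt "0 0 0 0 0 1 0.2" --pt "0 0 0 0 0 1 0.2" --pt "0 0 0 0 0 1 0.2" --pt "0 0 0 0 0 1 0.2" --pt "0 0 0 0 0 -20 0.2"

```text
clock: 13.52
position: [528.4, -180.3, 53.7]
ee_rot: [-0.042, 0.999, -0.001, -0.002]
contact_force: [-0.2, -0.1, 0.3]
gripper_width: 51.4
grasp_force: 0.0
```

Emit:
carry_out --pt "0 0 0 0 0 -40 0.2" --pt "0 0 0 0 0 -80 0.2" --pt "0 0 -0.03 0 60 -80 0.2" --pt "0 0 -0.03 0 120 -80 0.2" --pt "0 0 -0.03 0 180 -80 0.2"

```text
clock: 14.15
position: [514.1, 0.7, 134.9]
ee_rot: [-0.057, 0.998, -0.001, 0.001]
contact_force: [1.5, 0.6, 0.1]
gripper_width: 51.1
grasp_force: 0.0
```

Run:
```python
from h import *
plan([(489,260,110,.12),(489,260,31,.12)])
```

```text
t 14.15 pos [514.1   0.7 134.9] F [1.5 0.6 0.1] w 51.1 g 0.0 j [ 0.32  0.31 -0.42  0.   -0.84 -1.78]
(489, 260, 110, 0.12) turn [-0.002  0.002 -0.006] shift [ -4.5 260.6  24.4]
(489, 260, 31, 0.12) turn [0. 0. 0.] shift [ 0.  0. 79.]
```

Emit:
carry_out --pt "0 0 0 -4 261 20 0.2" --pt "0 0 0 -4 261 20 0.2" --pt "0 0 0 -4 261 20 0.2" --pt "0 0 0 -4 261 20 0.2" --pt "0 0 0 -4 261 20 0.2"

```text
clock: 14.78
position: [488.0, 262.3, 113.7]
ee_rot: [-0.06, 0.998, -0.001, 0.001]
contact_force: [-0.3, -0.3, -0.5]
gripper_width: 51.2
grasp_force: 0.0
```

Emit:
carry_out --pt "0 0 0 0 0 20 0.2" --pt "0 0 0 0 0 45 0.2" --pt "0 0 0 0 0 45 0.2" --pt "0 0 0 0 0 45 0.2" --pt "0 0 0 0 0 45 0.2"

```text
clock: 15.4
position: [489.2, 259.0, 70.2]
ee_rot: [-0.057, 0.998, -0.0, 0.001]
contact_force: [-0.1, 0.3, 0.2]
gripper_width: 51.3
grasp_force: 0.0
```

Run:
```python
from h import *
plan([(489,260,32,.12)])
from bench import *
d=get_image('top')['color'];e=get_image('scene')['color']
a=cv2.resize(d[130:250,350:500],(400,320),interpolation=cv2.INTER_CUBIC);b=cv2.resize(e[150:270,255:405],(400,320),interpolation=cv2.INTER_CUBIC)
cv2.imwrite('pics/a4.png',np.hstack([a,b]))
```

```text
t 15.4 pos [489.2 259.   70.2] F [-0.1  0.3  0.2] w 51.3 g 0.0 j [ 0.78  0.45 -0.39  0.   -0.73 -2.24]
(489, 260, 32, 0.12) turn [-0.001  0.003 -0.005] shift [ 0.2  1.1 38.2]
```

View pics/a4.png

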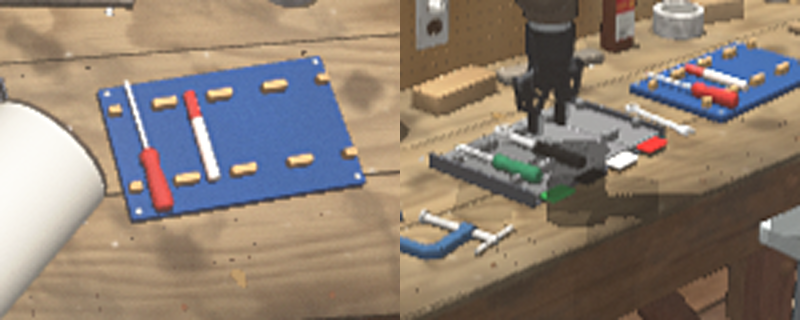

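Red and marker lie in the two left blue lanes, and the gripper is over the ratchet grip.

Emit:
carry_out --pt "0 0 0 0 1 20 0.2" --pt "0 0 0 0 1 32 0.2" --pt "0 0 0 0 1 38 0.2" --pt "0 0 0 0 1 38 0.2" --pt "0 0 0 0 1 38 0.2"

```text
clock: 16.12
position: [488.8, 259.9, 31.5]
ee_rot: [-0.057, 0.998, -0.001, 0.001]
contact_force: [0.5, 0.0, 0.8]
gripper_width: 51.2
grasp_force: 0.0
```

Emit:
carry_out --pt "0 0 0 0 0 0 -1" --pt "0 0 0 0 0 0 -1" --pt "0 0 0 0 0 0 -1" --pt "0 0 0 0 0 0 -1" --pt "0 0 0 0 0 0 -1"

```text
clock: 16.75
position: [488.6, 259.8, 31.7]
ee_rot: [-0.057, 0.998, -0.001, 0.001]
contact_force: [-1.4, -0.1, 5.1]
gripper_width: 18.9
grasp_force: 58.8
```

Run:
```python
from h import *
x,y=lane(-39,-14)
plan([(489,260,110,.12),(x,y,110,.085),(x,y,33,.085)])
```

```text
t 16.75 pos [488.6 259.8  31.7] F [-1.4 -0.1  5.1] w 18.9 g 58.8 j [ 0.78  0.51 -0.42  0.   -0.64 -2.24]
(489, 260, 110, 0.12) turn [-0.002  0.002 -0.005] shift [ -0.5  -0.  -78.3]
(np.float64(521.8695639519507), np.float64(-259.1498917530164), 110, 0.085) turn [0.    0.    0.035] shift [  29.5 -519.4    0. ]
(np.float64(521.8695639519507), np.float64(-259.1498917530164), 33, 0.085) turn [0. 0. 0.] shift [ 0.  0. 77.]
```

Emit:
carry_out --pt "0 0 0 0 0 -8 -1" --pt "0 0 0 0 0 -28 -1" --pt "0 0 0 0 0 -58 -1" --pt "0 0 0 0 0 -78 -1" --pt "0 0 0 0 0 -78 -1"

```text
clock: 17.38
position: [488.8, 260.2, 110.1]
ee_rot: [-0.057, 0.998, -0.0, 0.002]
contact_force: [0.9, 0.9, -2.0]
gripper_width: 18.4
grasp_force: 58.8
```

Emit:
carry_out --pt "0 0 0.03 2 -30 0 -1" --pt "0 0 0.03 4 -80 0 -1" --pt "0 0 0.03 8 -135 0 -1" --pt "0 0 0.03 11 -190 0 -1" --pt "0 0 0.03 14 -245 0 -1"

```text
clock: 18.0
position: [501.3, 12.9, 108.1]
ee_rot: [-0.042, 0.999, -0.001, -0.001]
contact_force: [1.3, -0.2, -3.4]
gripper_width: 18.6
grasp_force: 58.9
```

Run:
```python
from h import *
x,y=lane(-39,-14)
plan([(x,y,110,.085),(x,y,33,.085)])
```

```text
t 18.0 pos [501.3  12.9 108.1] F [ 1.3 -0.2 -3.4] w 18.6 g 58.9 j [ 0.35  0.33 -0.47  0.   -0.77 -1.84]
(np.float64(521.8695639519507), np.float64(-259.1498917530164), 110, 0.085) turn [-0.002 -0.002 -0.   ] shift [   2.6 -272.9   -1.3]
(np.float64(521.8695639519507), np.float64(-259.1498917530164), 33, 0.085) turn [0. 0. 0.] shift [ 0.  0. 77.]
```

Emit:
carry_out --pt "0 0 0 0 -55 0 -1" --pt "0 0 0 1 -115 0 -1" --pt "0 0 0 2 -175 0 -1" --pt "0 0 0 2 -230 0 -1" --pt "0 0 0 2 -273 0 -1"

```text
clock: 18.62
position: [522.4, -259.3, 108.1]
ee_rot: [-0.041, 0.999, -0.0, -0.001]
contact_force: [0.2, 0.7, -1.6]
gripper_width: 18.9
grasp_force: 59.0
```

Emit:
carry_out --pt "0 0 0 0 0 0 -1" --pt "0 0 0 0 0 20 -1" --pt "0 0 0 0 0 40 -1" --pt "0 0 0 0 0 50 -1" --pt "0 0 0 0 0 50 -1"

```text
clock: 19.25
position: [522.9, -256.8, 58.9]
ee_rot: [-0.043, 0.999, -0.001, -0.001]
contact_force: [-0.1, 0.0, -2.7]
gripper_width: 18.8
grasp_force: 59.1
```

Run:
```python
from h import *
x,y=lane(-39,-14)
plan([(x,y,33,.085)])
```

```text
t 19.25 pos [ 522.9 -256.8   58.9] F [-0.1  0.  -2.7] w 18.8 g 59.1 j [-0.18  0.51 -0.32  0.   -0.74 -1.31]
(np.float64(521.8695639519507), np.float64(-259.1498917530164), 33, 0.085) turn [-0.001 -0.002  0.   ] shift [ 1.2 -2.3 25.9]
```

Emit:
carry_out --pt "0 0 0 1 -2 12 -1" --pt "0 0 0 1 -2 20 -1" --pt "0 0 0 1 -2 24 -1" --pt "0 0 0 1 -2 26 -1" --pt "0 0 0 1 -2 26 -1"

```text
clock: 19.88
position: [523.0, -259.6, 34.1]
ee_rot: [-0.042, 0.999, -0.001, 0.001]
contact_force: [0.3, 0.2, -2.0]
gripper_width: 18.8
grasp_force: 59.1
```

Emit:
carry_out --pt "0 0 0 0 0 1 0.2" --pt "0 0 0 0 0 1 0.2" --pt "0 0 0 0 0 1 0.2" --pt "0 0 0 0 0 1 0.2" --pt "0 0 0 0 0 -20 0.2"

```text
clock: 20.5
position: [521.6, -259.3, 52.9]
ee_rot: [-0.042, 0.999, -0.0, -0.001]
contact_force: [0.8, 0.3, 0.4]
gripper_width: 51.5
grasp_force: 0.0
```

Emit:
carry_out --pt "0 0 0 0 0 -40 0.2" --pt "0 0 0 0 0 -80 0.2" --pt "0 0 -0.03 0 60 -80 0.2" --pt "0 0 -0.03 0 120 -80 0.2" --pt "0 0 -0.03 0 180 -80 0.2"

```text
clock: 21.12
position: [507.3, -78.5, 134.1]
ee_rot: [-0.057, 0.998, -0.001, 0.001]
contact_force: [1.1, 0.7, 0.2]
gripper_width: 51.0
grasp_force: 0.0
```

Run:
```python
from h import *
plan([(475.5,341.5,110,.115),(475.5,341.5,31,.115)])
```

```text
t 21.12 pos [507.3 -78.5 134.1] F [1.1 0.7 0.2] w 51.0 g 0.0 j [ 0.16  0.31 -0.42  0.   -0.84 -1.62]
(475.5, 341.5, 110, 0.115) turn [-0.002  0.002 -0.001] shift [-16.2 421.   23.2]
(475.5, 341.5, 31, 0.115) turn [0. 0. 0.] shift [ 0.  0. 79.]
```

Emit:
carry_out --pt "0 0 0 -10 270 10 0.2" --pt "0 0 0 -10 270 10 0.2" --pt "0 0 0 -10 270 10 0.2" --pt "0 0 0 -10 270 10 0.2" --pt "0 0 0 -10 270 10 0.2"

```text
clock: 21.75
position: [486.3, 192.5, 123.3]
ee_rot: [-0.059, 0.998, -0.001, 0.001]
contact_force: [0.5, -0.6, 0.3]
gripper_width: 51.5
grasp_force: 0.0
```

Emit:
carry_out --pt "0 0 0 -6 151 0 0.2" --pt "0 0 0 -6 151 0 0.2" --pt "0 0 0 -6 151 20 0.2" --pt "0 0 0 -6 151 55 0.2" --pt "0 0 0 -6 151 55 0.2"

```text
clock: 22.38
position: [473.8, 338.0, 65.3]
ee_rot: [-0.057, 0.998, -0.003, -0.002]
contact_force: [0.0, -0.7, 1.2]
gripper_width: 51.4
grasp_force: 0.0
```

Run:
```python
from h import *
plan([(475.5,341.5,32,.115)])
from bench import *
d=get_image('top')['color'];e=get_image('scene')['color']
cv2.imwrite('pics/topf.png',d)
a=cv2.resize(d[130:250,350:500],(400,320),interpolation=cv2.INTER_CUBIC);b=cv2.resize(e[150:270,255:405],(400,320),interpolation=cv2.INTER_CUBIC)
cv2.imwrite('pics/a5.png',np.hstack([a,b]))
```

```text
t 22.38 pos [473.8 338.   65.3] F [ 0.  -0.7  1.2] w 51.4 g 0.0 j [ 0.9   0.5  -0.31  0.   -0.76 -2.36]
(475.5, 341.5, 32, 0.115) turn [-0.007 -0.004 -0.001] shift [-2.2  3.5 33.2]
```

View pics/a5.png

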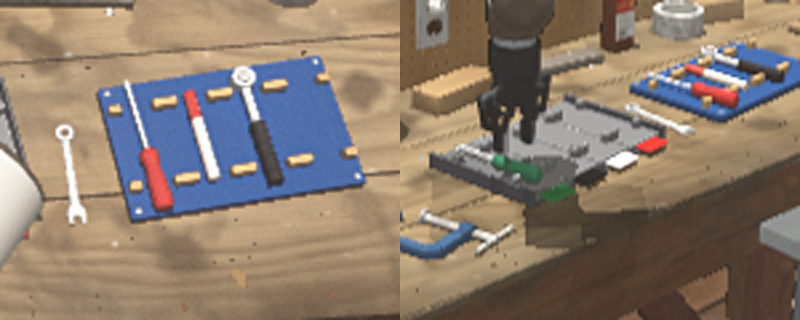

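Three tools are in place. I narrow the opening a little to stay clear of the old rack's side wall, then go down on the green handle.

Emit:
carry_out --pt "0 0 0 -2 2 0 0" --pt "0 0 0 -2 2 14 0" --pt "0 0 0 -2 2 26 0" --pt "0 0 0 -2 2 32 0" --pt "0 0 0 -2 2 32 0"

```text
clock: 23.1
position: [476.8, 341.6, 34.9]
ee_rot: [-0.057, 0.998, -0.002, -0.0]
contact_force: [0.3, 0.2, 0.4]
gripper_width: 42.6
grasp_force: 0.0
```

Run:
```python
from h import *
plan([(475.5,341.5,32,.115)])
```

```text
t 23.1 pos [476.8 341.6  34.9] F [0.3 0.2 0.4] w 42.6 g 0.0 j [ 0.9   0.55 -0.33  0.   -0.7  -2.36]
(475.5, 341.5, 32, 0.115) turn [-0.003 -0.    -0.   ] shift [1.3 0.  2.9]
```

Emit:
carry_out --pt "0 0 0 0 0 3 0" --pt "0 0 0 0 0 3 -1" --pt "0 0 0 0 0 3 -1" --pt "0 0 0 0 0 3 -1" --pt "0 0 0 0 0 3 -1"

```text
clock: 23.72
position: [477.2, 342.2, 33.2]
ee_rot: [-0.057, 0.998, -0.001, 0.001]
contact_force: [0.1, 0.2, 2.2]
gripper_width: 21.8
grasp_force: 59.0
```

Run:
```python
from h import *
x,y=lane(-117,-31)
plan([(475.5,341.5,110,.115),(x,y,110,.085)])
```

```text
t 23.73 pos [477.2 342.2  33.2] F [0.1 0.2 2.2] w 21.8 g 59.0 j [ 0.9   0.55 -0.33  0.   -0.69 -2.36]
(475.5, 341.5, 110, 0.115) turn [-0.002  0.001 -0.   ] shift [  1.7  -0.7 -76.8]
(np.float64(511.5687912812705), np.float64(-338.3136087096309), 110, 0.085) turn [0.   0.   0.03] shift [  42.2 -679.5    0. ]
```

Emit:
carry_out --pt "0 0 0 0 0 -8 -1" --pt "0 0 0 0 0 -28 -1" --pt "0 0 0 0 0 -58 -1" --pt "0 0 0 0 0 -78 -1" --pt "0 0 0 0 0 -78 -1"

```text
clock: 24.35
position: [477.6, 342.9, 112.7]
ee_rot: [-0.057, 0.998, 0.0, 0.002]
contact_force: [-0.2, -0.0, -1.6]
gripper_width: 21.9
grasp_force: 58.8
```

Emit:
carry_out --pt "0 0 0.03 2 -30 0 -1" --pt "0 0 0.03 5 -80 0 -1" --pt "0 0 0.03 8 -135 0 -1" --pt "0 0 0.03 12 -190 0 -1" --pt "0 0 0.03 15 -245 0 -1"

```text
clock: 24.98
position: [489.2, 95.2, 110.3]
ee_rot: [-0.043, 0.999, -0.001, -0.0]
contact_force: [0.8, 0.2, -1.2]
gripper_width: 22.0
grasp_force: 58.9
```

Emit:
carry_out --pt "0 0 0 4 -55 0 -1" --pt "0 0 0 8 -110 0 -1" --pt "0 0 0 10 -165 0 -1" --pt "0 0 0 12 -220 0 -1" --pt "0 0 0 15 -275 0 -1"

```text
clock: 25.6
position: [497.7, -179.9, 110.8]
ee_rot: [-0.042, 0.999, -0.001, -0.0]
contact_force: [0.9, 0.5, -1.0]
gripper_width: 21.5
grasp_force: 58.9
```

Run:
```python
from h import *
x,y=lane(-117,-31)
plan([(x,y,110,.085)])
```

```text
t 25.6 pos [ 497.7 -179.9  110.8] F [ 0.9  0.5 -1. ] w 21.5 g 58.9 j [-0.04  0.37 -0.41  0.   -0.8  -1.45]
(np.float64(511.5687912812705), np.float64(-338.3136087096309), 110, 0.085) turn [-0.002 -0.001 -0.   ] shift [  -0.4 -159.1    1.1]
```

Emit:
carry_out --pt "0 0 0 0 -55 0 -1" --pt "0 0 0 0 -110 0 -1" --pt "0 0 0 0 -150 0 -1" --pt "0 0 0 0 -159 10 -1" --pt "0 0 0 0 -159 25 -1"

```text
clock: 26.22
position: [511.3, -336.6, 85.6]
ee_rot: [-0.042, 0.999, -0.001, -0.0]
contact_force: [0.0, 0.7, -0.7]
gripper_width: 21.8
grasp_force: 59.0
```

Emit:
carry_out --pt "0 0 0 0 0 15 -1" --pt "0 0 0 0 0 25 -1" --pt "0 0 0 0 0 28 -1" --pt "0 0 0 0 0 28 -1" --pt "0 0 0 0 0 28 -1"

```text
clock: 26.85
position: [512.5, -336.8, 59.9]
ee_rot: [-0.043, 0.999, -0.001, 0.001]
contact_force: [-0.2, 0.5, -1.7]
gripper_width: 22.2
grasp_force: 59.0
```

Run:
```python
from h import *
x,y=lane(-117,-31)
plan([(x,y,34,.085)])
```

```text
t 26.85 pos [ 512.5 -336.8   59.9] F [-0.2  0.5 -1.7] w 22.2 g 59.0 j [-0.32  0.55 -0.24  0.   -0.78 -1.17]
(np.float64(511.5687912812705), np.float64(-338.3136087096309), 34, 0.085) turn [-0.003  0.002  0.   ] shift [ 1.1 -1.4 25.9]
```

Emit:
carry_out --pt "0 0 0 1 -1 12 -1" --pt "0 0 0 1 -1 20 -1" --pt "0 0 0 1 -1 24 -1" --pt "0 0 0 1 -1 26 -1" --pt "0 0 0 1 -1 26 -1"

```text
clock: 27.48
position: [511.4, -337.9, 33.4]
ee_rot: [-0.042, 0.999, -0.001, 0.001]
contact_force: [-0.5, -0.3, -1.0]
gripper_width: 21.9
grasp_force: 59.0
```

Emit:
carry_out --pt "0 0 0 0 0 1 0.2" --pt "0 0 0 0 0 1 0.2" --pt "0 0 0 0 0 1 0.2" --pt "0 0 0 0 0 1 0.2" --pt "0 0 0 0 0 -20 0.2"

```text
clock: 28.1
position: [509.9, -337.3, 51.8]
ee_rot: [-0.042, 0.999, -0.0, -0.001]
contact_force: [0.0, -0.3, 0.1]
gripper_width: 51.4
grasp_force: 0.0
```

Emit:
carry_out --pt "0 0 0 0 0 -40 0.2" --pt "0 0 0 0 0 -80 0.2" --pt "0 0 0 0 0 -120 0.2" --pt "0 0 0 60 -60 -120 0.2" --pt "0 0 0 60 -60 -120 0.2"

```text
clock: 28.72
position: [454.7, -403.7, 173.9]
ee_rot: [-0.041, 0.999, -0.001, 0.001]
contact_force: [0.2, -0.7, -0.3]
gripper_width: 51.0
grasp_force: 0.0
```

Emit:
carry_out --pt "0 0 0 70 -230 0 0.2" --pt "0 0 0 70 -230 0 0.2" --pt "0 0 0 70 -230 0 0.2" --pt "0 0 0 70 -230 0 0.2" --pt "0 0 0 70 -230 0 0.2"

```text
clock: 29.35
position: [403.7, -640.5, 171.0]
ee_rot: [-0.04, 0.999, -0.0, -0.0]
contact_force: [0.3, 0.7, -0.5]
gripper_width: 51.4
grasp_force: 0.0
```

Run:
```python
from h import *
plan([])
from bench import *
d=get_image('top')['color']
cv2.imwrite('pics/a6.png',cv2.resize(d[145:225,380:490],None,fx=6.5,fy=6.5,interpolation=cv2.INTER_CUBIC))
```

```text
t 29.35 pos [ 403.7 -640.5  171. ] F [ 0.3  0.7 -0.5] w 51.4 g 0.0 j [-0.8   0.66  0.29  0.   -1.2  -0.7 ]
```

View pics/a6.png

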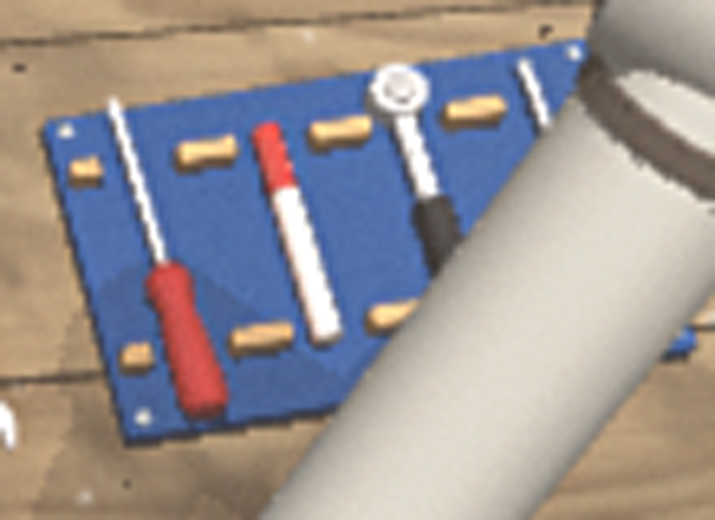

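Red, marker and ratchet lie in their lanes and the green blade tip shows at (525,62), but the arm hides the rest of green. I check the poses numerically.

Run:
```python
from h import *
o=(380,145)
L=lambda p,z:R.from_euler('z',-.0852).apply(at(crop(p,o),z)-[532.5,-219.1,0])
for n,a,b,za,zb in [('red',(115,102),(207,408),29,29),('marker',(267,127),(325,340),24,24)]:
    A,B=L(a,za),L(b,zb);print(n,A.round(),B.round(),((A+B)/2).round(1),np.arctan2(*(A-B)[1::-1]).round(3))
A=L((400,90),38);print('ratchet head',A.round(1)); print('green tip',L((525,62),28).round(1))
```

```text
red [ 97. 120.  29.] [-95. 117.  29.] [  1.  118.7  29. ] 0.017
marker [69. 38. 24.] [-65.  42.  24.] [ 2.2 40.1 24. ] -0.029
ratchet head [ 72.3 -36.6  38. ]
green tip [  83.1 -116.    28. ]
```

Emit:
carry_out --pt "0 0 0 60 300 -80 0.2" --pt "0 0 0 60 300 -80 0.2" --pt "0 0 0 60 300 -80 0.2" --pt "0 0 0 60 300 -80 0.2" --pt "0 0 0 60 300 -80 0.2"

```text
clock: 30.02
position: [320.8, -344.1, 252.5]
ee_rot: [-0.043, 0.999, -0.001, 0.001]
contact_force: [0.5, 0.5, 1.2]
gripper_width: 51.1
grasp_force: 0.0
```

Emit:
carry_out --pt "0 0 0 0 310 0 0.2" --pt "0 0 0 0 310 0 0.2" --pt "0 0 0 0 310 0 0.2" --pt "0 0 0 0 310 0 0.2" --pt "0 0 0 0 310 0 0.2"

```text
clock: 30.65
position: [294.0, -36.3, 251.5]
ee_rot: [-0.043, 0.999, -0.0, 0.002]
contact_force: [2.1, 0.5, 0.6]
gripper_width: 50.8
grasp_force: 0.0
```

Run:
```python
from h import *
plan([])
from bench import *
d=get_image('top')['color']
cv2.imwrite('pics/a7.png',cv2.resize(d[145:225,380:490],None,fx=6.5,fy=6.5,interpolation=cv2.INTER_CUBIC))
```

```text
t 30.65 pos [294.  -36.3 251.5] F [2.1 0.5 0.6] w 50.8 g 0.0 j [ 0.45 -0.24 -0.67  0.   -1.14 -1.94]
```

View pics/a7.png

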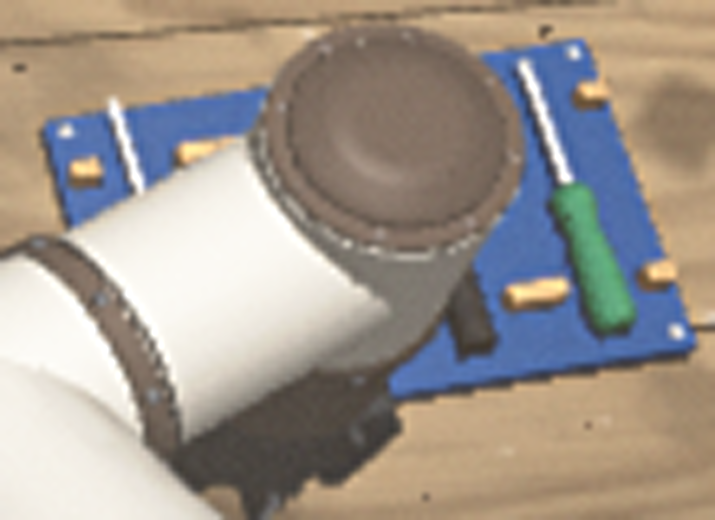

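Green lies in the rightmost lane between the teeth and the ratchet grip lies in the lane next to it. The gripper is clear of everything, so I hand in.

```bash
python3 -c "
from bench import *
print(job_done())"
```

```text
the job is handed in; nothing more can be done
None
```

All four tools now lie in the blue rack in reverse order (red, marker, ratchet, green from left to right), and I handed the job in at about 31 s; it returned no verdict.

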